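# Clear the lantern from the cupboard door and swing the door open

### The job

One of the two green lanterns has been left standing in the way of the wooden cupboard's door, which is ajar. First push that lantern along the ledge, without lifting or tipping it, until it rests against the raised kerb on the far side, in line with the other lantern; then put a fingertip behind the door's free edge and gently push the door open until it stands square out from the cupboard or wider. Leave the other lantern and everything else on the ledge where they are.

Things in the scene. Friction and masses are not known exactly. Their poses are not given: they have to be found in the camera images.
- lantern: the lantern in the way of the door: round green solar lantern, 120 mm across its foot (upright flank from 4 to 28 mm up, the widest part), clear body 88 mm across from 34 mm, cap 100 mm across from 60 to 72 mm, 74 mm high in all, wire handle folded down round the cap; 0.25 to 0.45 kg, heavy foot; slides on the ledge. Origin: on its axis, at the underside; z up
- lantern_parked: the other, identical lantern, already standing against the kerb; origin as for the first; to be left alone
- kerb: fixed low concrete kerb, 60 mm wide, 45 mm high and 1500 mm long, running roughly left to right along the far side of the ledge. Origin: middle of its underside; its own x points across it, away from the robot, so the face towards the robot is at its x = -0.030, and a lantern touching it has its axis at x = -0.090 in this frame; its own y runs along it
- cupboard: fixed wooden cupboard on the ledge to the robot's right, 200 mm wide, 180 mm deep, 290 mm high, top flat and empty. Origin: middle of its underside; its front is at its own x = -0.090, looking along its -x (which is roughly world +y, to the robot's left); its own y runs along the front, roughly world +x
- door (a joint): angle of the cupboard door: 0 shut, grows as it opens, 1.57 square to the front, stop at 1.9. Upright hinge at the end of the front nearer the robot; the free edge, at the far end, swings out to the left, then towards the robot. 0.55 kg, hinge friction about 0.1 N m: it stays where left. Panel 200 mm wide, 16 mm thick, from 22 to 286 mm above the ledge, no knob, hung on the cupboard's front
- door_hinge (a point): on the hinge axis, level with the door's top (286 mm up), in the plane of the door's inner face, at the end of the cupboard's front nearer the robot; the wedge behind the ajar door is open from above
- door_edge (a point): top corner of the door's free edge on the inner face, 200 mm from the hinge axis; the panel is 16 mm thick outwards from here; moves with the door
- mug: stainless steel mug, 76 mm across and 85 mm high, with a handle; origin at the middle of the underside; leave alone
- comb: red comb lying flat, 150 x 30 mm, 5 mm thick; origin at the middle of the underside, long way along its x; leave alone
- panel: folded solar panel lying flat, 190 x 260 mm, 19 mm thick, with an orange spring clip on the edge nearest the robot (sticks out 55 mm, 40 mm high); origin at the middle of the underside; leave alone
- padlock: brass padlock lying flat, 57 x 40 mm, 16 mm high; leave alone
- jar: glass jar with a metal lid, 68 mm across, 95 mm high; origin at the middle of the underside; leave alone
- bowl: steel bowl, 110 mm across, 45 mm high; origin at the middle of the underside; leave alone

How it is judged (in metres and radians):
On the way, in this order (a step that is already met when the one before it is completed fails the run):
1. the lantern has been pushed up to the kerb (x of lantern in the frame of kerb above -0.096 m and linear speed of lantern below 0.02 m/s), for 0.2 s.
2. the door has been pushed open, square or wider (value of joint door above 1.45 rad), for 0.2 s.
At the end, for the whole second after the job is handed in: The lantern stands upright and still on the ledge within 6 mm of the kerb's near face, the door is at rest at 1.45 rad (83 degrees) or more, and the other lantern is within 15 mm of where it stood (x of lantern in the frame of kerb between -0.096 and -0.08 m and angle between lantern's own z axis and vertical below 0.06 rad and linear speed of lantern below 0.01 m/s and value of joint door above 1.45 rad and velocity of joint door below 0.05 rad/s and distance of lantern_parked from where it was at the start of the episode below 0.015 m); the robot touches nothing.
It fails at once if the lantern is lifted off the ledge (height (world z) of any of lantern, lantern_parked above 0.012 m).
It fails at once if the lantern is tipped (angle between lantern's own z axis and vertical above 0.2 rad).
It fails at once if the other lantern is moved (distance of lantern_parked from where it was at the start of the episode above 0.015 m).
It fails at once if the door is forced or gripped hard (contact force between the fingers and cupboard above 25 N).
It fails at once if something else on the ledge is moved (distance of any of mug, comb, panel, padlock, jar, bowl from where it was at the start of the episode above 0.02 m).
It also fails if it takes over 64 s, if anything falls off the work surface, if the arm or the gripper's body presses on something with over 40 N, if the wrist force passes 120 N, or if a joint passes its speed limit or range.

### The arm

A 6-joint arm with a two-finger parallel gripper is mounted at the origin on the work surface. World frame = base frame: x ahead of the robot, y to its left, z up, the work surface at z = 0. Lengths are in m, angles in degrees, forces in N, time in s.
With the tool pointing down it reaches from about 0.3 to 0.75 m from the base axis. Payload 8.5 kg.
Tool frame: the origin (TCP) lies on the centre line of the jaws, within the pads' length; the fingertips stand 19 mm ahead of it and the grasp point (between the pads) is the TCP; z points along the fingers, x is the direction in which the jaws open and shut, and the axes are right-handed (so a half turn about z gives the same grasp; the last joint's range is limited). The gripper opens to 85 mm and grips with 20 to 120 N. Pads are 22 mm wide; open, the fingers measure 114 mm over their backs; the gripper's body (76 mm by 85 mm) begins 54 mm behind the grasp point. The pads swing forward as they close: fully open they stand 13 mm farther back than shut.
Start: joints at [-81.549, 21.807, 74.336, -0, 83.858, -12.336], TCP at [0.195, -0.514, 0.25] pointing down, gripper open.
Joint ranges: [-178.18, 178.18], [-50.72, 133.34], [12.68, 142.11], [-81.47, 261.47], [9.98, 163.14], [-165.26, 165.26]. Speed limits (degrees/s): [136.94, 136.94, 180, 180, 180, 180].

### API

Orientations are given as a 3x3 rotation matrix whose columns are the frame's x, y, z axes.
In Python, from rig import env, cams, order gives the robot as it stands.
- The arm moves only by the tool step_arm, never from a script. Its argument "steps" is a list of rows, each an object with "xyz": the shift along the tool's x, y, z normalised to -1 to 1, where 1 is 0.04 m, a list of three; "turn": the turn, a rotation vector about the tool's x, y, z normalised to -1 to 1, where 1 is 0.08 rad, a list of three; "gripper": the gripper command: -1 is shut, 1 is fully open, values between are in proportion. A call has 1 to 20 rows; each row shifts and turns the commanded pose from where the row before left it, along the tool's axes as they then stand; what a row does not reach is not made up. A row lasts 1/12 s, in which the tool goes at most 41.7 mm and 7.16 degrees, less where a joint would pass 70% of its speed; a pose out of reach is approached as far as the arm can. A call with a number of a shift or a turn outside -1 to 1 is refused whole. A call with a gripper value outside its range is refused whole. The fingers move at their own pace and stop on an object; "squeeze" is the grip in N (left out, the last holds). Time passes only in rows, so rows that do not move let the fingers close. It gives the time, the measured TCP pose, the force and the opening at its end, in the units of the state.
- env.observe(): the state, without advancing time (a new reading comes with each control period).
- cams.get_image(name): name is "scene" or "top" or "wrist"; returns (picture, depth): 480x640x3 uint8, red, green, blue; 480x640 float32, m along the optical axis (not along the pixel's ray), 0 where there is no reading.
- cams.camera_info(name): a dict with "fx", "fy", "cx", "cy" (pixels), "extrinsics" (4x4, takes a point from camera to world coordinates). Camera axes: x right, y down, z forward; pixel columns grow to the right and rows downward; lengths in m; the calibration is good to about 2 mm. A picture is of the moment at which its call begins: read the wrist's pose just before it. camera_info takes no time and is no camera call; for the wrist camera it gives the pose at the moment of the call.
- order.close_job(): hands the job in, once; it reports no verdict.
The state is a dict: "time_s": time; "q": joint angles; "qvel": joint speeds; "joint_efforts": joint torques, N m; "position": TCP position; "tool_rot": TCP orientation; "ft_force": force on the tool from outside, world axes, zero at the start; "wrist_torque": the same for the moment, N m; "grip_width": finger opening in m.
Only numpy, scipy, OpenCV 4.12 (cv2) and the standard library are available. Lean on these libraries where they do the work, as an engineer would, in place of code of your own. Each camera call takes 0.05 s, during which the arm holds its last target. There are 200 camera calls.

## Working session

There is one attempt and no reset: what is moved stays moved. The work goes in short steps, Python scripts to look and compute and a tool call to move; the robot and the scene stay as the last step left them, time stands still between calls to the robot, and variables do not carry over. Pictures are saved under pics/ and viewed, about 8 in all and at most 12, crops included, and the job is handed in when it is done.

Besides the shell and the picture viewer there is one more tool, called after "Call:" as a command line: name --argument value ..., lists and objects as JSON in quotes. step_arm: Moves the arm, as the interface text tells. Scaled input: -1 to 1 covers 0.04 m each way for a shift and 0.08 rad each way for a turn. Its arguments: {"type":"object","properties":{"steps":{"type":"array"},"squeeze":{"type":"number"}},"required":["steps"]}

```bash
mkdir -p pics
cat > h.py <<'E'
import numpy as np, cv2
from rig import env, cams, order
def grab(n,tag):
    info=cams.camera_info(n); im,d=cams.get_image(n)
    cv2.imwrite(f'pics/{tag}.png',im[:,:,::-1]); np.savez(f'pics/{tag}.npz',im=im,d=d,T=np.array(info['extrinsics']),k=[info[a] for a in('fx','fy','cx','cy')])
    return load(tag)
def load(tag):
    z=np.load(f'pics/{tag}.npz'); im,d,T,k=z['im'],z['d'],z['T'],z['k']
    v,u=np.mgrid[:480,:640]
    P=np.stack([(u-k[2])/k[0]*d,(v-k[3])/k[1]*d,d],-1)@T[:3,:3].T+T[:3,3]
    P[d==0]=np.nan
    return im,P,T,k
E
python3 - <<'E'
from h import *
s=env.observe();print(s['time_s'],s['position'],np.round(s['tool_rot'],3),s['grip_width'])
for n in('top','scene'):
    im,P,T,k=grab(n,n+'0');print(n,T.round(3),k)
E
```

```text
0.0 [ 0.19513706 -0.51391955  0.24969067] [[ 0.355 -0.935 -0.   ]
 [-0.935 -0.355  0.002]
 [-0.001 -0.    -1.   ]] 0.08552729374906635
top [[ 0.064 -0.969  0.239  0.383]
 [-0.998 -0.062  0.018  0.027]
 [-0.003 -0.24  -0.971  1.127]
 [ 0.     0.     0.     1.   ]] [470.51355772 470.51355772 324.22758163 235.11428509]
scene [[ 0.359  0.657 -0.663  1.481]
 [ 0.933 -0.266  0.241 -0.268]
 [-0.018 -0.705 -0.709  1.09 ]
 [ 0.     0.     0.     1.   ]] [476.33335041 476.33335041 310.02242372 244.88714918]
```

View pics/top0.png

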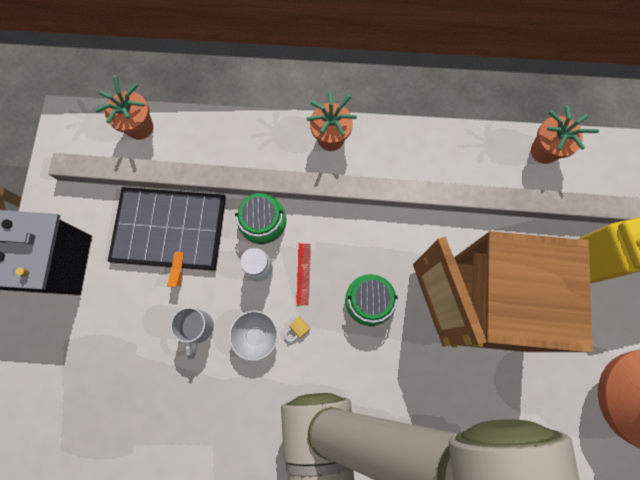

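View pics/scene0.png

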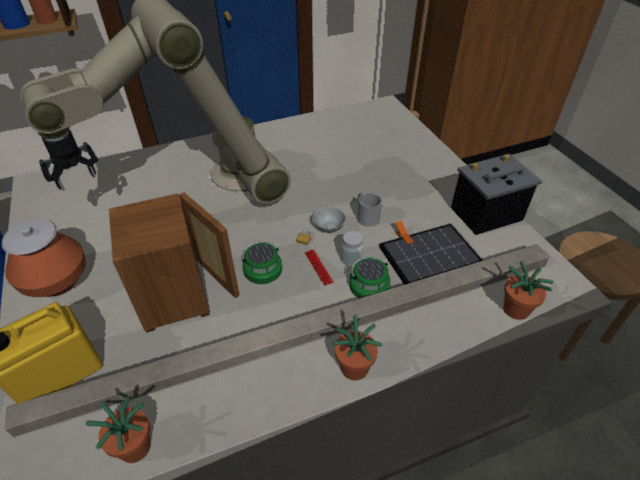

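Top view: loose lantern at (372,300), parked one at (261,218). The kerb runs along rows 165–210. The door's top edge goes from about (417,250) to (445,345), and the cupboard top is at (540,290). Next I'll measure these from depth.

Run:
```python
from h import *
im,P,T,k=load('top0')
z=P[...,2]; hsv=cv2.cvtColor(im,cv2.COLOR_RGB2HSV)
print('table z',np.nanmedian(z[380:440,100:250]))
# kerb top
m=(z>.035)&(z<.055); 
m[:150]=0;m[225:]=0
p=P[m]; p=p[(p[:,0]>.4)&(abs(p[:,1])<.6)]
near=[];far=[]
for y in np.arange(-.5,.5,.02):
    q=p[abs(p[:,1]-y)<.01]
    if len(q)>10: near.append((y,np.percentile(q[:,0],3)));far.append((y,np.percentile(q[:,0],97)))
near=np.array(near);far=np.array(far)
def rob(a):
    f=np.polyfit(a[:,0],a[:,1],1)
    for _ in range(5):
        r=abs(a[:,1]-np.polyval(f,a[:,0]));f=np.polyfit(*a[r<=np.percentile(r,70)].T,1)
    return f
fn,ff=rob(near),rob(far);print('kerb near x=a*y+b',fn,'far',ff)
# lanterns: green mask, ray
g=cv2.inRange(hsv,(50,90,40),(85,255,255));g[:180]=0
n,l,st,c=cv2.connectedComponentsWithStats(cv2.morphologyEx(g,cv2.MORPH_CLOSE,np.ones((9,9))))
for i in range(1,n):
    if st[i,4]<300: continue
    q=P[(l==i)]; q=q[np.isfinite(q[:,2])]
    cap=q[(q[:,2]>.055)&(q[:,2]<.085)]; ft=q[(q[:,2]>.005)&(q[:,2]<.034)]
    for nm,s in(('cap',cap),('foot',ft)):
        (cx,cy),r=cv2.minEnclosingCircle(s[:,:2].astype(np.float32)); print(nm,st[i],cx,cy,r,len(s))
# door/cupboard top
m=(z>.27)&(z<.31);m[360:]=0;m=m.astype(np.uint8);
q=P[m>0];print('top',len(q),q.min(0),q.max(0))
vis=np.zeros((480,640,3),np.uint8);vis[m>0]=im[m>0]
cr=im[220:365,400:610,::-1].copy();cv2.imwrite('pics/door.png',np.vstack([cv2.resize(cr,None,fx=2,fy=2),cv2.resize(vis[220:365,400:610,::-1],None,fx=2,fy=2)]))
# object extents for path: everything z>.004 near
for nm,(a,b,c_,d) in dict(comb=(240,308,294,313),padlock=(315,345,280,312),jar=(245,285,238,274),bowl=(310,362,228,280)).items():
    s=P[a:b,c_:d].reshape(-1,3);s=s[(s[:,2]>.006)];print(nm,s.min(0).round(3),s.max(0).round(3))
```

```text
table z -4.011069476805851e-05
kerb near x=a*y+b [0.01794679 0.74543752] far [0.01820876 0.80181721]
cap [ 237  193   49   50 1097] 0.6839897632598877 0.20203159749507904 0.05426595360040665 678
foot [ 237  193   49   50 1097] 0.6916055679321289 0.20767392218112946 0.0672626718878746 291
cap [ 346  274   49   52 1026] 0.503987729549408 -0.06892262399196625 0.0533740408718586 712
foot [ 346  274   49   52 1026] 0.5072286128997803 -0.0696716234087944 0.05943821743130684 251
top 12963 [ 0.41086889 -0.43892983  0.27021106] [ 0.61670178 -0.16596568  0.29573655]
comb [0.487 0.075 0.006] [0.635 0.108 0.011]
padlock [0.4   0.066 0.006] [0.457 0.138 0.021]
jar [0.534 0.166 0.007] [0.607 0.238 0.101]
bowl [0.354 0.137 0.006] [0.463 0.25  0.051]
```

View pics/door.png

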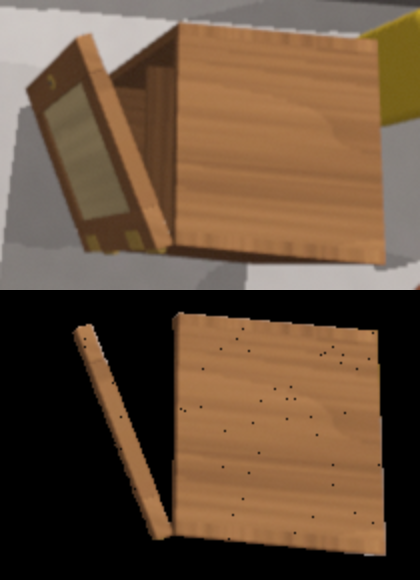

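```bash
cat >> h.py <<'E'
def door(P):
    z=P[...,2];m=(z>.27)&(z<.30);m[360:]=0
    n,l,st,c=cv2.connectedComponentsWithStats(m.astype(np.uint8))
    for i in range(1,n):
        if st[i,4]<150: continue
        q=P[l==i];print(st[i],'z',np.median(q[:,2]).round(4),'rect',cv2.boxPoints(cv2.minAreaRect(q[:,:2].astype(np.float32))).round(3).tolist())
E
python3 - <<'E'
from h import *
door(load('top0')[1])
E
```

```text
[  436   231   157   122 12963] z 0.29 rect [[0.41100001335144043, -0.43700000643730164], [0.6150000095367432, -0.4390000104904175], [0.6169999837875366, -0.16599999368190765], [0.4129999876022339, -0.164000004529953]]
```

Call:
step_arm --steps '[{"xyz":[0,0,0],"turn":[0,0,0.91],"gripper":0.2},{"xyz":[0,0,0],"turn":[0,0,0.91],"gripper":0.2},{"xyz":[0,0,0],"turn":[0,0,0.91],"gripper":0.2},{"xyz":[0,0,0],"turn":[0,0,0.91],"gripper":0.2},{"xyz":[0,0,0],"turn":[0,0,0.91],"gripper":0.2},{"xyz":[0,0,0],"turn":[0,0,0],"gripper":0.2},{"xyz":[0,0,0],"turn":[0,0,0],"gripper":0.2}]'

```text
time_s: 0.68
position: [0.1952, -0.5141, 0.2501]
tool_rot: [[0.001, -1.0, -0.0], [-1.0, -0.001, 0.001], [-0.001, 0.0, -1.0]]
ft_force: [0.2, 1.2, 0.4]
grip_width: 0.0511
```

Call:
step_arm --steps '[{"xyz":[-0.69,-0.297,0],"turn":[0,0,0],"gripper":0.2},{"xyz":[-0.69,-0.297,0],"turn":[0,0,0],"gripper":0.2},{"xyz":[-0.69,-0.297,0],"turn":[0,0,0],"gripper":0.2},{"xyz":[-0.69,-0.297,0],"turn":[0,0,0],"gripper":0.2},{"xyz":[-0.69,-0.297,0],"turn":[0,0,0],"gripper":0.2},{"xyz":[-0.69,-0.297,0],"turn":[0,0,0],"gripper":0.2},{"xyz":[-0.69,-0.297,0],"turn":[0,0,0],"gripper":0.2},{"xyz":[-0.69,-0.297,0],"turn":[0,0,0],"gripper":0.2},{"xyz":[-0.69,-0.297,0],"turn":[0,0,0],"gripper":0.2},{"xyz":[-0.69,-0.297,0],"turn":[0,0,0],"gripper":0.2},{"xyz":[-0.69,-0.297,0],"turn":[0,0,0],"gripper":0.2},{"xyz":[-0.69,-0.297,0],"turn":[0,0,0],"gripper":0.2},{"xyz":[-0.69,-0.297,0],"turn":[0,0,0],"gripper":0.2},{"xyz":[-0.69,-0.297,0],"turn":[0,0,0],"gripper":0.2},{"xyz":[-0.69,-0.297,0],"turn":[0,0,0],"gripper":0.2},{"xyz":[-0.69,-0.297,0],"turn":[0,0,0],"gripper":0.2},{"xyz":[0,0,0],"turn":[0,0,0],"gripper":0.2},{"xyz":[0,0,0],"turn":[0,0,0],"gripper":0.2}]'

```text
time_s: 2.18
position: [0.386, -0.0718, 0.2503]
tool_rot: [[0.004, -1.0, -0.0], [-1.0, -0.004, -0.0], [0.0, 0.0, -1.0]]
ft_force: [0.5, -0.8, -0.0]
grip_width: 0.051
```

Run:
```python
from h import *
im,P,T,k=load('top0'); z=P[...,2]; y=P[...,1]
m=(z>.27)&(z<.30);m[360:]=0
yl,xl=np.nonzero(m)
# split door / cupboard at a slanted gap: door = left of col ~ 487 
d=m.copy(); d[:,487:]=0; d=cv2.morphologyEx(d.astype(np.uint8),cv2.MORPH_OPEN,np.ones((3,3)))
q=P[d>0];r=cv2.minAreaRect(q[:,:2].astype(np.float32));print('door',len(q),np.median(q[:,2]),r,cv2.boxPoints(r).round(3).tolist())
c=m.copy();c[:,:487]=0;q=P[c];print('cup',np.median(q[:,2]),cv2.boxPoints(cv2.minAreaRect(q[:,:2].astype(np.float32))).round(3).tolist())
```

```text
door 1278 0.28571091827166073 ((0.5067967772483826, -0.20834246277809143), (0.20013883709907532, 0.020737655460834503), 22.53786277770996) [[0.4099999964237213, -0.2370000034570694], [0.4180000126361847, -0.25600001215934753], [0.6029999852180481, -0.18000000715255737], [0.5950000286102295, -0.1599999964237213]]
cup 0.2902084630470436 [[0.4099999964237213, -0.43299999833106995], [0.6110000014305115, -0.4399999976158142], [0.6169999837875366, -0.257999986410141], [0.4169999957084656, -0.25099998712539673]]
```

Call:
step_arm --steps '[{"xyz":[0,0,0.9],"turn":[0,0,0],"gripper":0.2},{"xyz":[0,0,0.9],"turn":[0,0,0],"gripper":0.2},{"xyz":[0,0,0.9],"turn":[0,0,0],"gripper":0.2},{"xyz":[0,0,0.9],"turn":[0,0,0],"gripper":0.2},{"xyz":[0,0,0.8],"turn":[0,0,0],"gripper":0.2},{"xyz":[0,0,0.5],"turn":[0,0,0],"gripper":0.2},{"xyz":[0,0,0.3],"turn":[0,0,0],"gripper":0.2},{"xyz":[0,0,0.2],"turn":[0,0,0],"gripper":0.2},{"xyz":[0,0,0],"turn":[0,0,0],"gripper":0.2},{"xyz":[0,0,0],"turn":[0,0,0],"gripper":0.2}]'

```text
time_s: 3.02
position: [0.3857, -0.0736, 0.0343]
tool_rot: [[-0.002, -1.0, -0.001], [-1.0, 0.002, 0.0], [-0.0, 0.001, -1.0]]
ft_force: [-0.1, -0.1, 0.1]
grip_width: 0.0514
```

Run:
```python
from h import *
im,_,_,_=grab('scene','s1'); cv2.imwrite('pics/s1c.png',cv2.resize(im[160:310,180:380,::-1],None,fx=3,fy=3))
```

```text
(no output)
```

View pics/s1c.png

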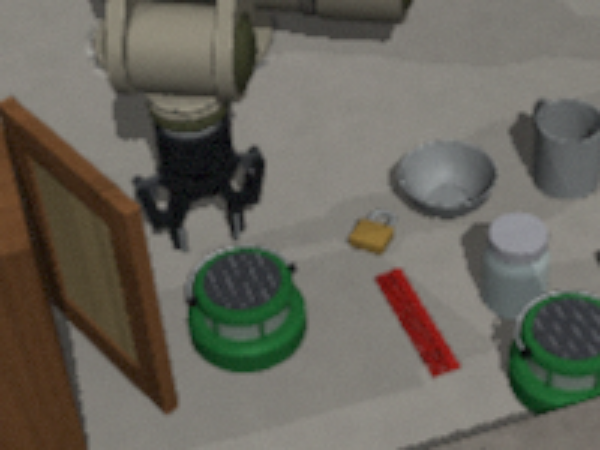

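Fingers straddle the lantern's robot side, at (180,240) and (238,225) in the crop, and nothing is close by. Starting the push.

Call:
step_arm --steps '[{"xyz":[-0.08,-0.25,0.1],"turn":[0,0,0],"gripper":0.2},{"xyz":[0,-0.25,0],"turn":[0,0,0],"gripper":0.2},{"xyz":[0,-0.2,0],"turn":[0,0,0],"gripper":0.2},{"xyz":[0,-0.2,0],"turn":[0,0,0],"gripper":0.2},{"xyz":[0,-0.2,0],"turn":[0,0,0],"gripper":0.2},{"xyz":[0,-0.2,0],"turn":[0,0,0],"gripper":0.2},{"xyz":[0,-0.2,0],"turn":[0,0,0],"gripper":0.2},{"xyz":[0,-0.2,0],"turn":[0,0,0],"gripper":0.2},{"xyz":[0,-0.2,0],"turn":[0,0,0],"gripper":0.2},{"xyz":[0,-0.2,0],"turn":[0,0,0],"gripper":0.2},{"xyz":[0,-0.2,0],"turn":[0,0,0],"gripper":0.2},{"xyz":[0,-0.2,0],"turn":[0,0,0],"gripper":0.2},{"xyz":[0,0,0],"turn":[0,0,0],"gripper":0.2},{"xyz":[0,0,0],"turn":[0,0,0],"gripper":0.2}]'

```text
time_s: 4.23
position: [0.4867, -0.0699, 0.0303]
tool_rot: [[-0.001, -1.0, 0.002], [-1.0, 0.001, -0.0], [0.0, -0.002, -1.0]]
ft_force: [-0.5, -0.5, 0.3]
grip_width: 0.0512
```

Run:
```python
from h import *
im,P,T,k=grab('top','t1'); cv2.imwrite('pics/t1c.png',cv2.resize(im[150:370,220:520,::-1],None,fx=2,fy=2))
hsv=cv2.cvtColor(im,cv2.COLOR_RGB2HSV)
g=cv2.inRange(hsv,(50,90,40),(85,255,255));g[:180]=0
n,l,st,c=cv2.connectedComponentsWithStats(cv2.morphologyEx(g,cv2.MORPH_CLOSE,np.ones((9,9))))
for i in range(1,n):
    if st[i,4]<100: continue
    q=P[l==i];q=q[q[:,2]>.005];print(st[i],q.min(0).round(3),q.max(0).round(3))
```

```text
[ 237  193   49   50 1097] [0.626 0.144 0.007] [0.751 0.255 0.078]
[347 256  49  28 295] [ 0.541 -0.125  0.025] [ 0.61  -0.012  0.077]
```

View pics/t1c.png

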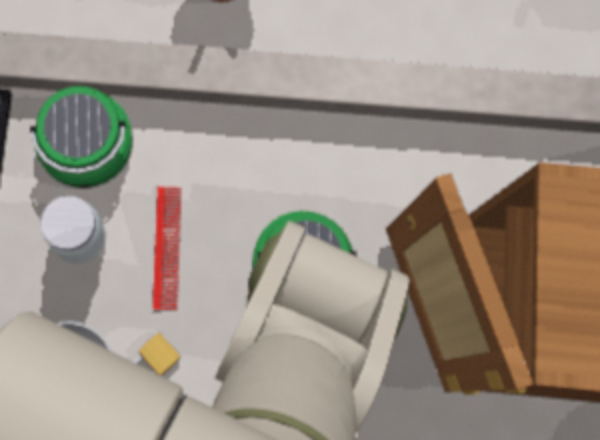

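Lantern is moving straight, with its front at x≈0.61. Before going on I'll check the wrist's clearance to the door edge.

Run:
```python
from h import *
im,P,T,k=load('t1');q=P[255:365,330:424].reshape(-1,3);q=q[(q[:,2]>.1)&(q[:,1]>-.16)]
for a in np.arange(.1,.6,.04):
    s=q[(q[:,2]>=a)&(q[:,2]<a+.04)]
    if len(s)>3: print(round(a,2),len(s),s.min(0).round(3),s.max(0).round(3))
```

```text
0.1 4 [ 0.492 -0.033  0.112] [ 0.497 -0.006  0.124]
0.22 6 [ 0.494 -0.045  0.235] [ 0.528 -0.031  0.256]
0.26 563 [ 0.441 -0.142  0.26 ] [0.547 0.    0.3  ]
0.3 2073 [ 0.4   -0.137  0.3  ] [0.538 0.019 0.34 ]
0.34 1710 [ 0.371 -0.12   0.34 ] [0.496 0.022 0.38 ]
0.38 446 [ 0.386 -0.097  0.38 ] [0.441 0.018 0.42 ]
0.42 604 [ 0.372 -0.077  0.42 ] [0.426 0.021 0.46 ]
0.46 731 [ 0.372 -0.07   0.46 ] [0.411 0.021 0.5  ]
0.5 598 [ 0.372 -0.054  0.5  ] [0.395 0.021 0.54 ]
0.54 263 [ 0.37  -0.034  0.54 ] [0.381 0.014 0.561]
0.58 79 [0.37  0.005 0.588] [0.378 0.022 0.61 ]
```

Call:
step_arm --steps '[{"xyz":[-0.04,-0.2,0],"turn":[0,0,0],"gripper":0.2},{"xyz":[-0.04,-0.2,0],"turn":[0,0,0],"gripper":0.2},{"xyz":[-0.04,-0.2,0],"turn":[0,0,0],"gripper":0.2},{"xyz":[-0.04,-0.2,0],"turn":[0,0,0],"gripper":0.2},{"xyz":[-0.04,-0.2,0],"turn":[0,0,0],"gripper":0.2},{"xyz":[-0.04,-0.2,0],"turn":[0,0,0],"gripper":0.2},{"xyz":[-0.04,-0.2,0],"turn":[0,0,0],"gripper":0.2},{"xyz":[-0.04,-0.2,0],"turn":[0,0,0],"gripper":0.2},{"xyz":[0,-0.2,0],"turn":[0,0,0],"gripper":0.2},{"xyz":[0,-0.2,0],"turn":[0,0,0],"gripper":0.2},{"xyz":[0,-0.2,0],"turn":[0,0,0],"gripper":0.2},{"xyz":[0,-0.2,0],"turn":[0,0,0],"gripper":0.2},{"xyz":[0,-0.2,0],"turn":[0,0,0],"gripper":0.2},{"xyz":[0,-0.2,0],"turn":[0,0,0],"gripper":0.2},{"xyz":[0,-0.2,0],"turn":[0,0,0],"gripper":0.2},{"xyz":[0,0,0],"turn":[0,0,0],"gripper":0.2},{"xyz":[0,0,0],"turn":[0,0,0],"gripper":0.2}]'

```text
time_s: 5.7
position: [0.6065, -0.0572, 0.0304]
tool_rot: [[-0.001, -1.0, 0.001], [-1.0, 0.001, -0.0], [0.0, -0.001, -1.0]]
ft_force: [-0.5, -0.0, 0.4]
grip_width: 0.0515
```

Call:
step_arm --steps '[{"xyz":[0,-0.08,0],"turn":[0,0,0],"gripper":0.2},{"xyz":[0,-0.08,0],"turn":[0,0,0],"gripper":0.2},{"xyz":[0,0,0],"turn":[0,0,0],"gripper":0.2},{"xyz":[0,0,0],"turn":[0,0,0],"gripper":0.2}]'

```text
time_s: 6.03
position: [0.6124, -0.0571, 0.0304]
tool_rot: [[-0.001, -1.0, 0.001], [-1.0, 0.001, -0.0], [0.0, -0.001, -1.0]]
ft_force: [-1.1, 0.8, -1.5]
grip_width: 0.0511
```

Call:
step_arm --steps '[{"xyz":[0,-0.06,0],"turn":[0,0,0],"gripper":0.2},{"xyz":[0,-0.04,0],"turn":[0,0,0],"gripper":0.2},{"xyz":[0,0,0],"turn":[0,0,0],"gripper":0.2},{"xyz":[0,0,0],"turn":[0,0,0],"gripper":0.2}]'

```text
time_s: 6.37
position: [0.6163, -0.0571, 0.0303]
tool_rot: [[-0.001, -1.0, 0.0], [-1.0, 0.001, -0.0], [0.0, -0.0, -1.0]]
ft_force: [-2.1, 0.4, 1.8]
grip_width: 0.051
```

```bash
cat >> h.py <<'E'
def lant(P,im):
    hsv=cv2.cvtColor(im,cv2.COLOR_RGB2HSV)
    g=cv2.inRange(hsv,(50,90,40),(85,255,255));g[:165]=0
    n,l,st,c=cv2.connectedComponentsWithStats(cv2.morphologyEx(g,cv2.MORPH_CLOSE,np.ones((9,9))))
    for i in range(1,n):
        if st[i,4]<100: continue
        q=P[l==i];q=q[(q[:,2]>.055)&(q[:,2]<.085)]
        # front half arc of cap: circle fit by least squares on outermost points
        print(st[i],'cap max x',np.percentile(q[:,0],99).round(4),'y mid',((q[:,1].max()+q[:,1].min())/2).round(4),'min x',q[:,0].min().round(4))
E
python3 - <<'E'
from h import *
im,P,T,k=grab('top','t2');lant(P,im)
E
```

```text
[ 237  193   49   50 1097] cap max x 0.7332 y mid 0.2007 min x 0.631
```

Call:
step_arm --steps '[{"xyz":[0,-0.04,0],"turn":[0,0,0],"gripper":0.2},{"xyz":[0,-0.04,0],"turn":[0,0,0],"gripper":0.2},{"xyz":[0,0,0],"turn":[0,0,0],"gripper":0.2}]'

```text
time_s: 6.67
position: [0.6197, -0.0571, 0.0304]
tool_rot: [[-0.001, -1.0, 0.0], [-1.0, 0.001, -0.0], [0.0, -0.0, -1.0]]
ft_force: [-2.4, -0.3, 1.2]
grip_width: 0.0512
```

Call:
step_arm --steps '[{"xyz":[0,-0.04,0],"turn":[0,0,0],"gripper":0.2},{"xyz":[0,0,0],"turn":[0,0,0],"gripper":0.2}]'

```text
time_s: 6.83
position: [0.6207, -0.0571, 0.0303]
tool_rot: [[-0.001, -1.0, -0.001], [-1.0, 0.001, 0.0], [-0.0, 0.001, -1.0]]
ft_force: [-4.8, -0.7, 2.8]
grip_width: 0.0511
```

Resistance is building, so I'll take another small step.

Call:
step_arm --steps '[{"xyz":[0,-0.04,0],"turn":[0,0,0],"gripper":0.2},{"xyz":[0,0,0],"turn":[0,0,0],"gripper":0.2},{"xyz":[0,0,0],"turn":[0,0,0],"gripper":0.2}]'

```text
time_s: 7.08
position: [0.6209, -0.057, 0.0302]
tool_rot: [[-0.001, -1.0, -0.005], [-1.0, 0.001, 0.0], [-0.0, 0.005, -1.0]]
ft_force: [-11.9, 0.0, 5.7]
grip_width: 0.0513
```

Run:
```python
from h import *
im,_,_,_=grab('scene','s2'); cv2.imwrite('pics/s2c.png',cv2.resize(im[190:370,150:400,::-1],None,fx=3,fy=3))
```

```text
(no output)
```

View pics/s2c.png

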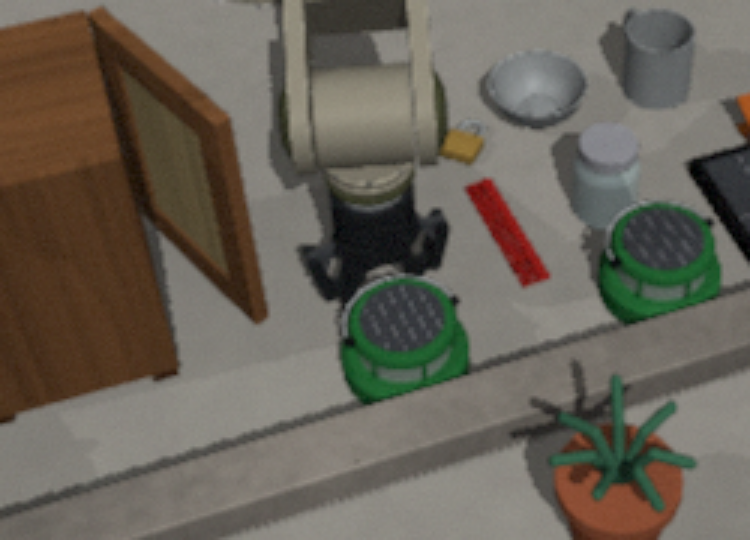

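The lantern foot sits against the kerb at crop (405,390): motion has stalled and the force is 12 N. Backing off, rising and shutting the gripper.

Call:
step_arm --steps '[{"xyz":[0,0.1,0],"turn":[0,0,0],"gripper":0.2},{"xyz":[0,0.4,0],"turn":[0,0,0],"gripper":0.2},{"xyz":[0,0.6,0],"turn":[0,0,0],"gripper":0.2},{"xyz":[0,0.6,0],"turn":[0,0,0],"gripper":0.2},{"xyz":[0,0.6,0],"turn":[0,0,0],"gripper":0.2},{"xyz":[0,0.2,0],"turn":[0,0,0],"gripper":0.2},{"xyz":[0,0,-0.9],"turn":[0,0,0],"gripper":-1},{"xyz":[0,0,-0.9],"turn":[0,0,0],"gripper":-1},{"xyz":[0,0,-0.9],"turn":[0,0,0],"gripper":-1},{"xyz":[0,0,-0.9],"turn":[0,0,0],"gripper":-1},{"xyz":[0,0,-0.9],"turn":[0,0,0],"gripper":-1},{"xyz":[0,0,-0.9],"turn":[0,0,0],"gripper":-1},{"xyz":[0,0,-0.9],"turn":[0,0,0],"gripper":-1},{"xyz":[0,0,-0.9],"turn":[0,0,0],"gripper":-1},{"xyz":[0,0,-0.9],"turn":[0,0,0],"gripper":-1},{"xyz":[0,0,0],"turn":[0,0,0],"gripper":-1},{"xyz":[0,0,0],"turn":[0,0,0],"gripper":-1}]'

```text
time_s: 8.55
position: [0.5236, -0.0571, 0.3563]
tool_rot: [[-0.001, -1.0, 0.005], [-1.0, 0.001, -0.002], [0.002, -0.005, -1.0]]
ft_force: [1.0, 0.0, -0.4]
grip_width: -0.0001
```

Run:
```python
from h import *
im,P,T,k=grab('top','t3');lant(P,im)
im,P,T,k=grab('scene','s3')
hsv=cv2.cvtColor(im,cv2.COLOR_RGB2HSV)
g=cv2.inRange(hsv,(50,90,40),(85,255,255));g[:235]=0;g[320:]=0
n,l,st,c=cv2.connectedComponentsWithStats(cv2.morphologyEx(g,cv2.MORPH_CLOSE,np.ones((9,9))))
for i in range(1,n):
    if st[i,4]<100: continue
    q=P[l==i];f=q[(q[:,2]>.005)&(q[:,2]<.034)];c=q[(q[:,2]>.06)&(q[:,2]<.085)]
    for s in(f,c): print(st[i],s.min(0).round(4),s.max(0).round(4),cv2.minEnclosingCircle(s[:,:2].astype(np.float32)))
```

```text
[ 237  193   49   50 1098] cap max x 0.7326 y mid 0.2007 min x 0.6312
[350 258  40  40 820] [0.6509 0.1445 0.0061] [0.7412 0.2573 0.034 ] ((0.6941737532615662, 0.19989435374736786), 0.058797430247068405)
[350 258  40  40 820] [0.6427 0.1495 0.0603] [0.7401 0.2521 0.0792] ((0.690899670124054, 0.20076461136341095), 0.0514192096889019)
[510 262  43  33 600] [0.8128 0.6037 0.009 ] [0.8314 0.6727 0.0339] ((0.8221425414085388, 0.6382131576538086), 0.035836111754179)Traceback (most recent call last):
  File "<stdin>", line 10, in <module>
    return umr_minimum(a, axis, None, out, keepdims, initial, where)
ValueError: zero-size array to reduction operation minimum which has no identity
```

Run:
```python
from h import *
im,P,T,k=load('s3')
hsv=cv2.cvtColor(im,cv2.COLOR_RGB2HSV)
g=cv2.inRange(hsv,(50,90,40),(85,255,255))
for nm,a in(('loose',(270,335,255,315)),('parked',(245,305,340,400))):
    q=P[a[0]:a[1],a[2]:a[3]][g[a[0]:a[1],a[2]:a[3]]>0]
    c=q[(q[:,2]>.06)&(q[:,2]<.085)];(x,y),r=cv2.minEnclosingCircle(c[:,:2].astype(np.float32));f=q[(q[:,2]>.006)&(q[:,2]<.03)]
    print(nm,x,y,r,'x-0.018y',x-.018*y,'cap z',np.percentile(c[:,2],[5,50,95]).round(4),'foot maxx',np.percentile(f[:,0]-.018*f[:,1],98))
```

```text
loose 0.6887978911399841 -0.05861769989132881 0.050053421407938004 x-0.018y 0.6898530097380281 cap z [0.0633 0.0716 0.0756] foot maxx 0.7347287955874845
parked 0.6898548007011414 0.20201492309570312 0.050338976085186005 x-0.018y 0.6862185320854187 cap z [0.0633 0.0718 0.0761] foot maxx 0.733529464112239
```

The loose lantern is seated: its cap centre along the kerb normal is 0.690, against 0.686 for the parked one. Next, above the wedge, then down.

Call:
step_arm --steps '[{"xyz":[0.6875,-0.2475,0],"turn":[0,0,0],"gripper":-1},{"xyz":[0.6875,-0.2475,0],"turn":[0,0,0],"gripper":-1},{"xyz":[0.6875,-0.2475,0],"turn":[0,0,0],"gripper":-1},{"xyz":[0.6875,-0.2475,0],"turn":[0,0,0],"gripper":-1},{"xyz":[0.6875,-0.2475,0],"turn":[0,0,0],"gripper":-1},{"xyz":[0.6875,-0.2475,0],"turn":[0,0,0],"gripper":-1},{"xyz":[0,0,0],"turn":[0,0,0],"gripper":-1},{"xyz":[0,0,0],"turn":[0,0,0],"gripper":-1},{"xyz":[0,0,0.2],"turn":[0,0,0],"gripper":-1},{"xyz":[0,0,0],"turn":[0,0,0],"gripper":-1}]'

```text
time_s: 9.48
position: [0.5815, -0.2209, 0.3444]
tool_rot: [[-0.0, -1.0, -0.002], [-1.0, 0.0, 0.002], [-0.002, 0.002, -1.0]]
ft_force: [0.5, -0.1, -0.2]
grip_width: 0.0001
```

Run:
```python
from h import *
im,_,_,_=grab('scene','s4');a=cv2.resize(im[130:310,90:290,::-1],None,fx=2,fy=2)
im,_,_,_=grab('wrist','w4');b=cv2.resize(im[:,:,::-1],(400,300))
c=np.zeros((360,800,3),np.uint8);c[:,:400]=a;c[:300,400:]=b;cv2.imwrite('pics/c4.png',c)
```

```text
(no output)
```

View pics/c4.png

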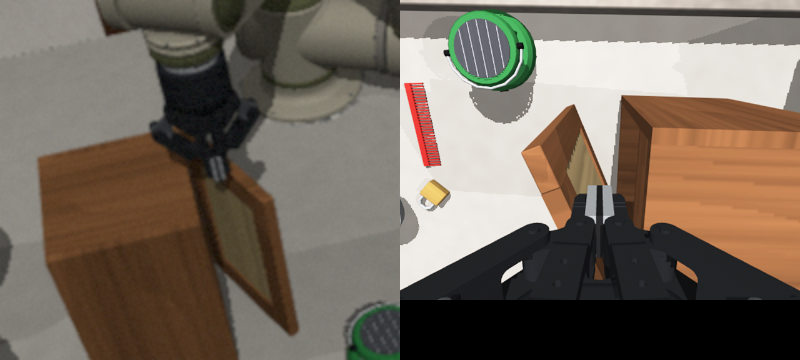

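The fingertip at (600,190) in the wrist view is over the gap between door and cupboard. Lowering.

Call:
step_arm --steps '[{"xyz":[0,0,0.4],"turn":[0,0,0],"gripper":-1},{"xyz":[0,0,0.4],"turn":[0,0,0],"gripper":-1},{"xyz":[0,0,0.3],"turn":[0,0,0],"gripper":-1},{"xyz":[0,0,0.3],"turn":[0,0,0],"gripper":-1},{"xyz":[0,0,0.3],"turn":[0,0,0],"gripper":-1},{"xyz":[0,0,0],"turn":[0,0,0],"gripper":-1}]'

```text
time_s: 10.08
position: [0.5812, -0.221, 0.2764]
tool_rot: [[-0.0, -1.0, -0.003], [-1.0, 0.0, 0.002], [-0.002, 0.003, -1.0]]
ft_force: [-0.9, -0.2, -0.6]
grip_width: 0.0001
```

Run:
```python
import numpy as np
H=np.array([.418,-.254]);cur=np.array([.5815,-.2209])
for th in np.radians([22,30,40,50,60,70,80,90,95,100]):
    u=np.array([np.cos(th),np.sin(th)]);n=np.array([u[1],-u[0]])
    off=14.5e-3*abs(n[1])+11e-3*abs(n[0])
    p=H+.165*u+off*n;d=p-cur;cur=p
    print(np.degrees(th).round(),p.round(4),'tool units x %.3f y %.3f'%(-d[1]/.04,-d[0]/.04))
```

```text
22.0 [ 0.5776 -0.2085] tool units x -0.311 y 0.098
30.0 [ 0.5699 -0.1871] tool units x -0.533 y 0.191
40.0 [ 0.5561 -0.1619] tool units x -0.632 y 0.346
50.0 [ 0.5377 -0.139 ] tool units x -0.571 y 0.461
60.0 [ 0.515  -0.1195] tool units x -0.488 y 0.566
70.0 [ 0.4888 -0.1042] tool units x -0.383 y 0.656
80.0 [ 0.4598 -0.0938] tool units x -0.259 y 0.725
90.0 [ 0.429 -0.089] tool units x -0.121 y 0.770
95.0 [ 0.4158 -0.0886] tool units x -0.011 y 0.330
100.0 [ 0.4025 -0.0892] tool units x 0.016 y 0.332
```

Call:
step_arm --steps '[{"xyz":[-0.1,0.03,0],"turn":[0,0,0],"gripper":-1},{"xyz":[-0.1,0.03,0],"turn":[0,0,0],"gripper":-1},{"xyz":[-0.11,0.04,0],"turn":[0,0,0],"gripper":-1},{"xyz":[-0.13,0.05,0],"turn":[0,0,0],"gripper":-1},{"xyz":[-0.13,0.05,0],"turn":[0,0,0],"gripper":-1},{"xyz":[-0.13,0.05,0],"turn":[0,0,0],"gripper":-1},{"xyz":[-0.14,0.05,0],"turn":[0,0,0],"gripper":-1},{"xyz":[-0.16,0.08,0],"turn":[0,0,0],"gripper":-1},{"xyz":[-0.16,0.085,0],"turn":[0,0,0],"gripper":-1},{"xyz":[-0.16,0.09,0],"turn":[0,0,0],"gripper":-1},{"xyz":[-0.15,0.09,0],"turn":[0,0,0],"gripper":-1}]'

```text
time_s: 11.0
position: [0.5557, -0.1625, 0.2783]
tool_rot: [[-0.001, -1.0, -0.0], [-1.0, 0.001, 0.0], [-0.0, 0.0, -1.0]]
ft_force: [0.2, -1.4, 0.5]
grip_width: 0.0002
```

Call:
step_arm --steps '[{"xyz":[-0.14,0.11,0],"turn":[0,0,0],"gripper":-1},{"xyz":[-0.14,0.115,0],"turn":[0,0,0],"gripper":-1},{"xyz":[-0.14,0.12,0],"turn":[0,0,0],"gripper":-1},{"xyz":[-0.14,0.12,0],"turn":[0,0,0],"gripper":-1},{"xyz":[-0.125,0.14,0],"turn":[0,0,0],"gripper":-1},{"xyz":[-0.12,0.14,0],"turn":[0,0,0],"gripper":-1},{"xyz":[-0.12,0.145,0],"turn":[0,0,0],"gripper":-1},{"xyz":[-0.12,0.145,0],"turn":[0,0,0],"gripper":-1}]'

```text
time_s: 11.67
position: [0.5141, -0.1209, 0.2784]
tool_rot: [[-0.001, -1.0, 0.0], [-1.0, 0.001, -0.0], [0.0, -0.0, -1.0]]
ft_force: [0.2, -0.6, 0.0]
grip_width: 0.0
```

Run:
```python
from h import *
im,_,_,_=grab('scene','s5');a=cv2.resize(im[130:310,90:290,::-1],None,fx=2,fy=2)
im,_,_,_=grab('top','t5');b=cv2.resize(im[200:380,340:540,::-1],None,fx=2,fy=2)
cv2.imwrite('pics/c5.png',np.hstack([a,b]))
```

```text
(no output)
```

View pics/c5.png

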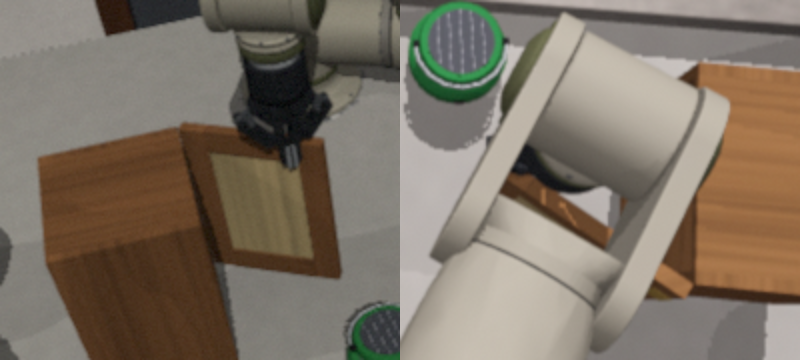

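The door is following, now about 60° open, with the fingertip on its inner face at (290,160). Forces stay low. Continuing the arc.

Call:
step_arm --steps '[{"xyz":[-0.1,0.16,0],"turn":[0,0,0],"gripper":-1},{"xyz":[-0.1,0.165,0],"turn":[0,0,0],"gripper":-1},{"xyz":[-0.09,0.165,0],"turn":[0,0,0],"gripper":-1},{"xyz":[-0.09,0.165,0],"turn":[0,0,0],"gripper":-1},{"xyz":[-0.07,0.18,0],"turn":[0,0,0],"gripper":-1},{"xyz":[-0.065,0.18,0],"turn":[0,0,0],"gripper":-1},{"xyz":[-0.065,0.18,0],"turn":[0,0,0],"gripper":-1},{"xyz":[-0.06,0.185,0],"turn":[0,0,0],"gripper":-1},{"xyz":[-0.03,0.19,0],"turn":[0,0,0],"gripper":-1},{"xyz":[-0.03,0.19,0],"turn":[0,0,0],"gripper":-1},{"xyz":[-0.03,0.19,0],"turn":[0,0,0],"gripper":-1},{"xyz":[-0.03,0.19,0],"turn":[0,0,0],"gripper":-1},{"xyz":[0,0.16,0],"turn":[0,0,0],"gripper":-1},{"xyz":[0,0.16,0],"turn":[0,0,0],"gripper":-1},{"xyz":[0,0.15,0],"turn":[0,0,0],"gripper":-1},{"xyz":[0,0,0],"turn":[0,0,0],"gripper":-1},{"xyz":[0,0,0],"turn":[0,0,0],"gripper":-1},{"xyz":[0,0,0],"turn":[0,0,0],"gripper":-1}]'

```text
time_s: 13.27
position: [0.4105, -0.0909, 0.2783]
tool_rot: [[-0.001, -1.0, -0.0], [-1.0, 0.001, 0.0], [-0.0, 0.0, -1.0]]
ft_force: [0.8, -0.4, -0.4]
grip_width: -0.0003
```

Call:
step_arm --steps '[{"xyz":[0,-0.2,0],"turn":[0,0,0],"gripper":-1},{"xyz":[0,-0.4,0],"turn":[0,0,0],"gripper":-1},{"xyz":[0,-0.4,0],"turn":[0,0,0],"gripper":-1},{"xyz":[0,0,-0.7],"turn":[0,0,0],"gripper":-1},{"xyz":[0,0,-0.7],"turn":[0,0,0],"gripper":-1},{"xyz":[0,0,-0.7],"turn":[0,0,0],"gripper":-1},{"xyz":[-0.8,0,0],"turn":[0,0,0],"gripper":-1},{"xyz":[-0.8,0,0],"turn":[0,0,0],"gripper":-1},{"xyz":[-0.8,0,0],"turn":[0,0,0],"gripper":-1},{"xyz":[-0.8,0,0],"turn":[0,0,0],"gripper":-1},{"xyz":[-0.8,0,0],"turn":[0,0,0],"gripper":-1},{"xyz":[-0.8,0,0],"turn":[0,0,0],"gripper":-1},{"xyz":[0,0,0],"turn":[0,0,0],"gripper":-1},{"xyz":[0,0,0],"turn":[0,0,0],"gripper":-1},{"xyz":[0,0,0],"turn":[0,0,0],"gripper":-1}]'

```text
time_s: 14.52
position: [0.451, 0.101, 0.3621]
tool_rot: [[-0.001, -1.0, -0.0], [-1.0, 0.001, -0.0], [0.0, 0.0, -1.0]]
ft_force: [-0.4, -0.2, 0.2]
grip_width: -0.0001
```

Run:
```python
from h import *
im,P,T,k=grab('top','t6');lant(P,im)
b=cv2.resize(im[180:380,300:540,::-1],(400,333))
z=P[...,2];m=(z>.275)&(z<.2885)&(P[...,1]>-.235)&(P[...,1]<-.04)&(P[...,0]>.35)&(P[...,0]<.5)
q=P[m];print(len(q)); 
if len(q)>30: print(cv2.boxPoints(cv2.minAreaRect(q[:,:2].astype(np.float32))).round(3).tolist())
im,P,T,k=grab('scene','s6');a=cv2.resize(im[130:330,90:330,::-1],(400,333));cv2.imwrite('pics/c6.png',np.hstack([a,b]))
hsv=cv2.cvtColor(im,cv2.COLOR_RGB2HSV);g=cv2.inRange(hsv,(50,90,40),(85,255,255))
for nm,a in(('loose',(270,335,255,315)),('parked',(245,305,340,400))):
    q=P[a[0]:a[1],a[2]:a[3]][g[a[0]:a[1],a[2]:a[3]]>0]
    c=q[(q[:,2]>.06)&(q[:,2]<.085)]
    if len(c): print(nm,cv2.minEnclosingCircle(c[:,:2].astype(np.float32)))
```

```text
[ 237  193   49   50 1092] cap max x 0.7329 y mid 0.2009 min x 0.6311
[ 345  201   47   50 1066] cap max x 0.7309 y mid -0.0555 min x 0.6291
940
[[0.37400001287460327, -0.0560000017285347], [0.39800000190734863, -0.23600000143051147], [0.414000004529953, -0.23399999737739563], [0.38999998569488525, -0.05400000140070915]]
loose ((0.6889211535453796, -0.06046983227133751), 0.051880113780498505)
parked ((0.690552830696106, 0.20297467708587646), 0.05090566724538803)
```

View pics/c6.png

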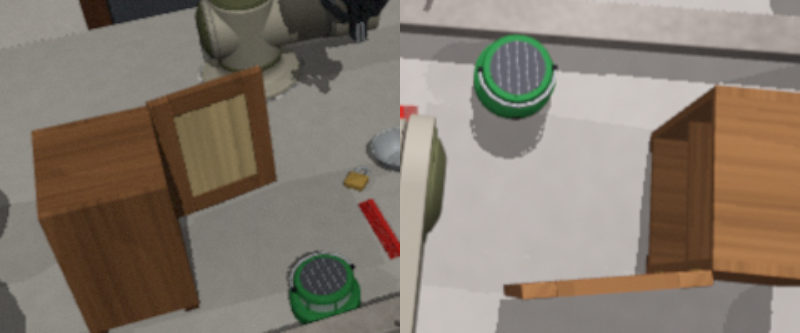

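Both checks agree: the door is at about 98° in the world frame (about 1.74 rad from shut), and the loose lantern is seated at the kerb. Handing in.

```bash
python3 -c "
from rig import env,order
print(order.close_job(), env.observe()['time_s'])"
```

```text
the job is handed in; nothing more can be done
the job is handed in; nothing more can be done
```

The lantern is against the kerb and the door is open past square. I handed the job in after about 15 s of robot time, and it gave no verdict.

- **Lantern:** I pushed it straight along the ledge with the half-open fingers low on its foot. It stopped at the kerb when the force rose to about 12 N with no further motion. It was upright, and the last views put its axis at x ≈ 0.680–0.689 m. Allowing for the kerb's slight skew, that is 2–3 mm nearer the kerb than the parked lantern.
- **Door:** I put the shut fingertips into the wedge from above, about 30 mm deep, and pushed the door round its arc. Force readings stayed below about 2 N. The last top view puts it at about 1.74 rad, where 1.45 is needed, and it stayed there after the arm backed away.
- **Everything else:** The parked lantern measured within about 1 mm of where it started. I did not re-measure the other objects, but the arm kept clear of them. At the end it stood free, touching nothing.
- **Disagreement:** The scene and top cameras differ by 8–9 mm in absolute x for the lanterns. I therefore judged the seating by comparing with the parked lantern and by the force when it stopped.

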